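# Clear the stand and hold a clock pendulum level over it

### The arm

A 6-joint arm with a two-finger parallel gripper is mounted at the origin on the work surface. World frame = base frame: x ahead of the robot, y to its left, z up, the work surface at z = 0. Lengths are in m, angles in rad, forces in N, time in s.
With the tool pointing down it reaches from about 0.35 to 0.875 m from the base axis. Payload 4.2 kg.
Tool frame: the origin (TCP) lies between the finger pads; the fingertips stand 8 mm ahead of it and the grasp point (between the pads) lies 11 mm behind it (tip_extent is the distance from the TCP to the fingertips, in m); z points along the fingers, y is the line along which they close (so a half turn about z gives the same grasp; the last joint's range is limited). The gripper opens to 87 mm and grips with 3 to 60 N. Pads are 19 mm wide; open, the fingers measure 117 mm over their backs; the gripper's body (75 mm by 190 mm) begins 51 mm behind the grasp point.
Start: joints at [-1.042, 0.385, 0.008, 0, -1.194, -0.259], TCP at [0.167, -0.602, 0.231] pointing down, gripper open.
Joint ranges: [-3.14, 3.14], [-1.21, 2.06], [-1.07, 1.41], [-3.16, 2.05], [-2.99, -0.16], [-3.1, 3.1]. Speed limits (rad/s): [2.79, 2.79, 3.14, 3.14, 3.14, 3.14].

### API

Orientations are given as a 3x3 rotation matrix whose columns are the frame's x, y, z axes.
In Python, from station import * gives the robot as it stands. Calls block until the motion is done:
- goto(position, orientation): joint-space move of the TCP to a pose.
- move_l(position, attitude=None, max_speed=0.15): straight line of the TCP; attitude=None keeps the orientation; max_speed is the mean speed in m/s.
- movej(angles): joint-space move.
- command_gripper(opening, squeeze=None): finger opening in m; squeeze is the grip in N (None keeps the last); returns when the fingers have stopped.
- wait(seconds).
- ik(position, orientation): joint angles nearest the present ones, or None.
- capture(name): name is "scene" or "top"; returns a dict with "color" (400x640x3 uint8, red, green, blue), "fx", "fy", "cx", "cy" (pixels), "origin" and "orientation" of the camera in the world. Camera axes: x right, y up, looking along -z (the intrinsics and any distortion apply to the point x, -y, -z); pixel columns grow to the right and rows downward; lengths in m; the calibration is good to about 2 mm. A picture is of the moment at which its call begins. There is no depth.
A pose or a line that the arm cannot do raises MotionError and nothing moves.
- job_done(): hands the job in; it is judged then, once.
Readings, each from a call of its own:
- read_t(): time.
- read_qpos(): joint angles.
- read_qd(): joint speeds.
- read_tau(): joint torques, N m.
- read_position(): TCP position.
- read_tcp_rot(): TCP orientation.
- read_ft_force(): force on the tool from outside, world axes, zero at the start.
- read_wrist_torque(): the same for the moment, N m.
- read_finger_gap(): finger opening in m.
- read_finger_force(): force on a finger pad.
Only numpy, scipy, OpenCV 4.12 (cv2) and the standard library are available. Lean on these libraries where they do the work, as an engineer would, in place of code of your own. Each camera call takes 0.05 s, during which the arm holds its last target. There are 200 camera calls.

### The job

First clear the pendulum stand: take the headphones that straddle it and hang them over the bar of the headphone rail, bar inside the arch under the crown and between the posts, and let go. Then pick up the clock pendulum by its balance point and finish while still holding it, level and still, about 6 cm above the tips of the stand's fork, with its bob straight above the round bob rest and its rod in line with the stand, touching nothing but the gripper, so that I can turn the nut. Do not knock the other things on the table about.

Things in the scene. Friction and masses are not known exactly. Their poses are not given: they have to be found in the camera images.
- headphones: Black rigid headphones, orange crown block, 0.2 to 0.3 kg, standing on their cups astride the pendulum stand. 158 mm tall, 164 mm wide over the cups (own y), 60 mm deep (own x), 110 mm clear between the cups. The inside of the crown, which rests on the bar, is 120 mm above the cups' underside. Origin midway between the cups at their underside; z up, x along the passage through the arch
- crown (a point): centre of the headphones' orange crown block, the grip: 143 mm above the cups' underside. The block is 24 mm along the headphones' x, 50 mm along y, 30 mm high (128 to 158 mm above the underside); the black band under it is 8 mm thick, 24 mm wide, flat over the middle 50 mm, then slopes down to the cups
- rail: Headphone rail: a horizontal round steel bar, 14 mm thick and 240 mm long, on two 12 mm posts at its ends with wooden feet (50 x 70 x 12 mm). Fixed to the table. Origin on the table under the bar's middle; own x along the bar, z up
- bar_mid (a point): middle of the rail's bar, on its centre line, 135 mm above the table (the bar's top is at 142 mm); x along the bar, z up
- pendulum: Rigid clock pendulum lying flat on the table, 0.25 to 0.42 kg: dark wooden rod 14 mm wide (grip its sides), 10 mm thick, 8 to 18 mm above the table; brass bob and small nut at one end, steel block 20 x 26 x 26 mm at the other end. It balances 65 mm from the bob's centre, 165 mm from the block's. Origin under the balance point, level with the bob's underside; x along the rod to the bob, z up
- bob (a point): centre of the pendulum's round brass bob (64 mm across, 26 mm thick), 65 mm along own x from the balance point and 13 mm above the underside; 33 mm of bare rod lie between the bob's rim and the balance point
- stand: Pendulum stand, fixed to the table: green base plate 215 x 56 x 12 mm, an aluminium fork at one end, a round blue-felted bob rest at the other. Origin on the table, below the place for the pendulum's balance point; own x along the base from the fork towards the bob rest, z up
- fork (a point): midway between the tips of the stand's two fork prongs, 70 mm above the table, 100 mm behind the stand's origin along own x; the slot for the rod is 22 mm wide, its floor 50 mm above the table
- bob_rest (a point): centre of the bob rest's felted top (56 mm across), 65 mm along own x of the stand, 42 mm above the table; the bob belongs above it
- mug: blue ceramic mug, 76 mm wide, 90 mm tall, origin under its centre; leave alone
- remote: black TV remote control, 45 x 170 x 18 mm; leave alone
- jar: glass jar with a blue cap, 60 mm wide, 70 mm tall; leave alone
- loupe: small black eye loupe, 34 mm wide, 30 mm tall; leave alone
- screwdriver: blue-handled screwdriver, 150 mm long, lying; leave alone
- case: brown spectacle case, 160 x 60 x 40 mm; leave alone
- watch: steel wristwatch head, 42 mm wide, 9 mm thick; leave alone

How it is judged:
On the way, in this order (a step that is already met when the one before it is completed fails the run):
1. the headphones hang freely over the rail's bar, let go (z of headphones in the frame of bar_mid between -0.13 and -0.098 m and y of headphones in the frame of bar_mid between -0.03 and 0.03 m and x of headphones in the frame of bar_mid between -0.09 and 0.09 m and contact force between headphones and rail above 0.8 N and angle between headphones's own z axis and vertical below 0.3 rad and contact force between headphones and the fingers below 0.05 N and contact force between headphones and the arm below 0.05 N and linear speed of headphones below 0.03 m/s), for 0.4 s.
2. the pendulum is lifted clear of the table in the gripper (height (world z) of pendulum above 0.06 m and contact force between pendulum and the fingers above 1 N), for 0.2 s.
At the end, for the whole second after the job is handed in: Headphones at rest over the bar (within 30 mm across, 90 mm along), untouched. Pendulum still in the fingers, gripped within 20 mm of balance, level to 0.12 rad, in line to 0.17 rad, bob and balance point within 25 mm of their places, underside 85 to 175 mm up, touching nothing else (all of step 1 and horizontal distance between pendulum and stand below 0.025 m and horizontal distance between bob and bob_rest below 0.025 m and angle between the x axis of pendulum and the x axis of stand, either way round below 0.17 rad and height (world z) of pendulum between 0.085 and 0.175 m and angle between pendulum's own z axis and vertical below 0.12 rad and x of the grasp point in the frame of pendulum between -0.02 and 0.02 m and contact force between pendulum and the fingers above 2 N and contact force between pendulum and stand below 0.05 N and contact force between pendulum and rail below 0.05 N and contact force between pendulum and headphones below 0.05 N and linear speed of pendulum below 0.03 m/s and angular speed of pendulum below 0.2 rad/s); the arm keeps its last pose, push and grip.
It fails at once if another thing on the table was pushed more than 30 mm (distance of any of mug, remote, jar, loupe, screwdriver, case, watch from where it was at the start of the episode above 0.03 m).
It fails at once if another thing was knocked over (angle between any of mug, jar, loupe's own z axis and vertical above 0.6 rad).
It also fails if it takes over 61 s, if anything falls off the work surface, if the arm or the gripper's body presses on something with over 40 N, if the wrist force passes 120 N, or if a joint passes its speed limit or range.

## Working session

There is one attempt and no reset: what is moved stays moved. The work goes in short steps, each a Python script; the robot and the scene stay as the last script left them, time stands still between calls to the robot, and variables do not carry over. Pictures are saved under pics/ and viewed, at most 10 in all, crops included, and the job is handed in when it is done.

```bash
mkdir -p pics; python3 - <<'E'
from station import *
import cv2,pickle
d={}
for n in("scene","top"):
    c=capture(n); d[n]=c; cv2.imwrite(f"pics/{n}0.png",c["color"][:,:,::-1]); print(n,{k:v for k,v in c.items() if k!="color"})
pickle.dump(d,open("d0.pkl","wb"))
print(read_t())
E
```

```text
scene {'fx': 457.6980401568049, 'fy': 457.6980401568049, 'cx': 318.4661520116162, 'cy': 194.39833305629088, 'origin': array([ 1.16060658, -0.73362381,  1.22549015]), 'orientation': array([[ 0.7970468 , -0.46466246,  0.38575276],
       [ 0.60390778,  0.60961643, -0.51348146],
       [ 0.00343434,  0.64222785,  0.7665061 ]])}
top {'fx': 371.2653757644353, 'fy': 371.2653757644353, 'cx': 323.1966380911154, 'cy': 199.7116833780115, 'origin': array([0.43631641, 0.02337416, 1.18900061]), 'orientation': array([[-0.01694479,  0.99224535, -0.12313422],
       [-0.99984627, -0.0173707 , -0.00238611],
       [-0.00450653,  0.12307486,  0.99238716]])}
0.1
```

View pics/scene0.png

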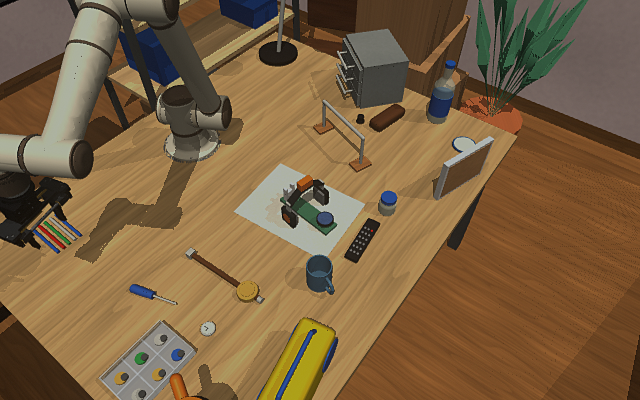

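View pics/top0.png

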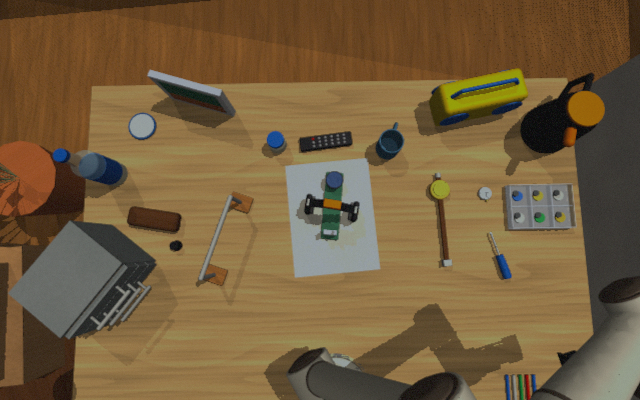

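The scene view shows the headphones astride the green stand at about (305,200), the rail at (343,135) and the pendulum at (225,272). In the top view the crown is at (331,204), the felt at (334,180), the bar runs (233,198)–(203,278), the bob is at (440,189) and the steel block at (446,263).

```bash
cat >h.py <<'E'
import numpy as np,cv2
def ray(c,u,v):
    d=np.array([(u-c["cx"])/c["fx"],-(v-c["cy"])/c["fy"],-1.]); return np.array(c["origin"]),c["orientation"]@d
def onz(c,u,v,z):
    o,d=ray(c,u,v); return (o+d*(z-o[2])/d[2]).round(4)
def tri(c1,p1,c2,p2):
    o1,d1=ray(c1,*p1);o2,d2=ray(c2,*p2)
    s=np.linalg.lstsq(np.c_[d1,-d2],o2-o1,rcond=None)[0]
    a,b=o1+d1*s[0],o2+d2*s[1]; return ((a+b)/2).round(4),round(float(np.linalg.norm(a-b)),4)
def blob(c,lo,hi,box):
    "largest HSV blob in box (x0,y0,x1,y1): centroid, area, minAreaRect"
    x0,y0,x1,y1=box
    m=cv2.inRange(cv2.cvtColor(c["color"][y0:y1,x0:x1],cv2.COLOR_RGB2HSV),lo,hi)
    cs=cv2.findContours(m,cv2.RETR_EXTERNAL,cv2.CHAIN_APPROX_NONE)[0]
    k=max(cs,key=lambda q:cv2.contourArea(q)); r=cv2.minAreaRect(k); M=cv2.moments(k)
    p=(M["m10"]/M["m00"]+x0,M["m01"]/M["m00"]+y0)
    return np.array(p),M["m00"],cv2.boxPoints(r)+[x0,y0]
E
python3 - <<'E'
import pickle; from h import *
d=pickle.load(open("d0.pkl","rb")); t,s=d["top"],d["scene"]
for n,lo,hi,bt,bs,z in[("crown",(5,150,90),(20,255,255),(300,190,365,220),(290,170,335,200),.15),
 ("felt",(95,60,50),(125,255,255),(318,165,350,192),(310,205,340,235),.042),
 ("green",(50,60,30),(90,255,255),(310,160,355,250),(290,190,345,245),.012),
 ("bob",(20,100,100),(32,255,255),(425,175,455,205),(230,275,265,305),.026)]:
    for nm,c,b in(("top",t,bt),("scene",s,bs)):
        try:
            p,a,bx=blob(c,lo,hi,b); print(n,nm,p.round(1),a,onz(c,*p,z),[onz(c,*q,z)[:2].tolist() for q in bx])
        except Exception as e: print(n,nm,e)
# block end & bar ends by view
print("block",onz(t,446,263,.026),"bar",onz(t,235,197,.135),onz(t,203,278,.135))
print("loupe",onz(t,176,245,.03),"case",onz(t,154,219,.04),"mug",onz(t,390,144,.09),"remote",onz(t,326,142,.018))
a=cv2.resize(t["color"][170:300,180:390],None,fx=3.8,fy=3.8,interpolation=2); cv2.imwrite("pics/c1.png",a[:,:,::-1])
b=cv2.resize(t["color"][165:275,420:520],None,fx=5,fy=5,interpolation=2); cv2.imwrite("pics/c2.png",b[:,:,::-1])
E
```

```text
crown top [331.9 203.3] 129.0 [0.5547 0.0016 0.15  ] [[0.5473, 0.0286], [0.5712, 0.0243], [0.5619, -0.0254], [0.5381, -0.0209]]
crown scene [304.8 182.7] 146.5 [ 0.5563 -0.001   0.15  ] [[0.5325, -0.0225], [0.5434, 0.0376], [0.5799, 0.0197], [0.5685, -0.039]]
felt top [333.8 179.4] 194.0 [ 0.6421 -0.0083  0.042 ] [[0.6662, 0.0158], [0.6653, -0.0344], [0.6176, -0.0333], [0.6185, 0.0167]]
felt scene [324.6 217.8] 131.5 [ 0.6405 -0.0075  0.042 ] [[0.6163, -0.0244], [0.6173, 0.023], [0.6651, 0.0103], [0.6633, -0.0361]]
green top [330.  223.6] 464.5 [0.5057 0.0059 0.012 ] [[0.4613, 0.0374], [0.5569, 0.0272], [0.551, -0.0276], [0.4555, -0.0168]]
green scene [309.8 214. ] 455.0 [ 0.5785 -0.0062  0.012 ] [[0.5112, -0.0268], [0.5023, 0.0335], [0.6735, 0.0145], [0.6784, -0.0425]]
bob top [439.8 189. ] 278.0 [ 0.6083 -0.3433  0.026 ] [[0.6377, -0.3138], [0.6366, -0.374], [0.5791, -0.3706], [0.5802, -0.3108]]
bob scene [246.7 290.2] 278.5 [ 0.6105 -0.3462  0.026 ] [[0.5671, -0.3413], [0.614, -0.3056], [0.6531, -0.3489], [0.6075, -0.3836]]
block [ 0.3772 -0.3495  0.026 ] bar [0.5794 0.2785 0.135 ] [0.3528 0.3652 0.135 ]
loupe [0.4465 0.4854 0.03  ] case [0.5277 0.5524 0.04  ] mug [ 0.7396 -0.1797  0.09  ] remote [0.7699 0.0139 0.018 ]
```

View pics/c1.png

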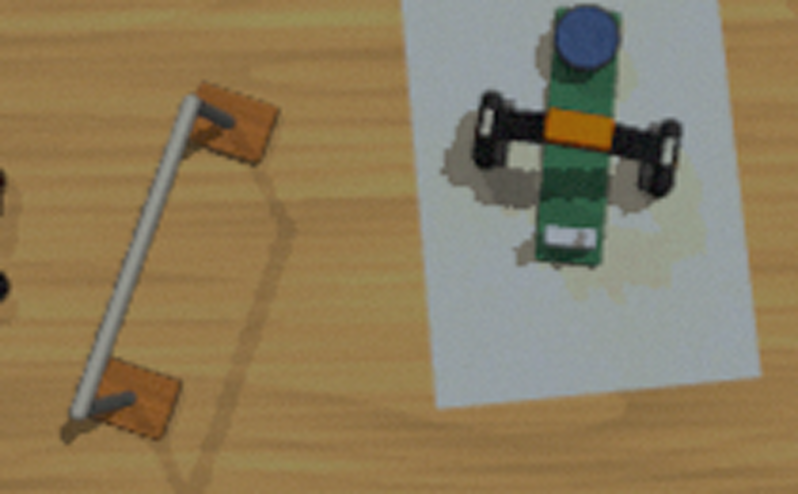

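View pics/c2.png

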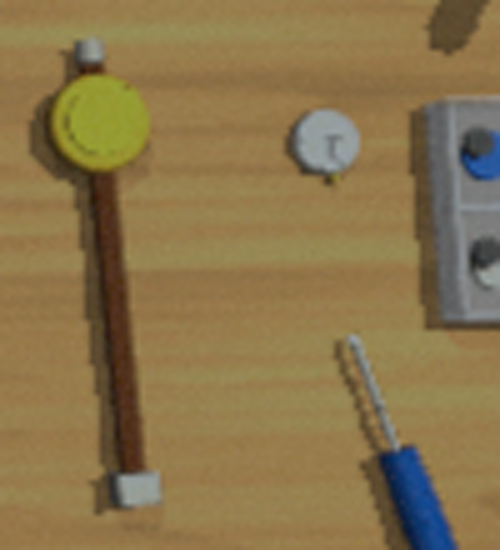

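The crop c1 puts the bar ends at (230.8,195.5) and (201.1,279.2), and the fork tips at (330,232.4). In c2 the block is at (447.5,262) and the bob at (439.8,189.2).

```bash
python3 - <<'E'
import pickle; from h import *
d=pickle.load(open("d0.pkl","rb")); t,s=d["top"],d["scene"]
n=np.linalg.norm
A=onz(t,230.8,195.5,.135);B=onz(t,201.1,279.2,.135);print("bar",A,B,n(A-B),(A+B)/2,np.arctan2(*(A-B)[[1,0]]))
F=onz(t,330,232.4,.07);R=onz(t,333.8,179.4,.042)[:2];F=F[:2];print("fork",F,"rest",R,n(R-F),np.arctan2(*(R-F)[::-1]),"stand",R+(F-R)*65/165)
Bo=onz(t,439.8,189.1,.026)[:2];K=onz(t,447.4,262,.026)[:2];print("bob",Bo,"blk",K,n(Bo-K),np.arctan2(*(Bo-K)[::-1]),"bal",Bo+(K-Bo)*65/230)
print("crown",onz(t,331.9,203.3,.158))
# scene check: project predicted points
def proj(c,p):
    q=c["orientation"].T@(np.array(p)-c["origin"]); return c["cx"]-c["fx"]*q[0]/q[2],c["cy"]+c["fy"]*q[1]/q[2]
for m,p in(("A",A),("B",B),("F",(*F,.07)),("K",(*K,.026))):print(m,np.round(proj(s,p),1))
a=cv2.resize(s["color"][80:240,270:400],None,fx=3.7,fy=3.7,interpolation=2); cv2.imwrite("pics/c3.png",a[:,:,::-1])
from station import *
from scipy.spatial.transform import Rotation as Ro
for p,y in(((.5555,.001,.3),-.175),((.47,.32,.3),-.36),((.54,-.35,.2),.03),((.577,.0,.2),-.1)):
  for k in(0,np.pi):
    q=y+k; Y=np.array([np.cos(q),np.sin(q),0]);Z=np.array([0,0,-1.]); print(p,k,ik(p,np.c_[np.cross(Y,Z),Y,Z]))
    Y=np.array([-np.sin(q),np.cos(q),0]); print("   perp",ik(p,np.c_[np.cross(Y,Z),Y,Z]))
E
```

```text
bar [0.5839 0.2907 0.135 ] [0.3496 0.3704 0.135 ] 0.24748450456543733 [0.46675 0.33055 0.135  ] -0.3278838789705964
fork [0.4759 0.0073] rest [ 0.6422 -0.0082] 0.16702077715062877 -0.09293655282493667 stand [ 0.57668788 -0.00209394]
bob [ 0.608  -0.3432] blk [ 0.3801 -0.354 ] 0.22815575820040132 0.047353778953861746 bal [ 0.54359348 -0.34625217]
crown [0.5537 0.0017 0.158 ]
A [363.3 138.9]
B [322.9 101.1]
F [287.9 186.1]
K [190.1 251.4]
(0.5555, 0.001, 0.3) 0 [ 0.29359151  0.22423072 -0.04672548  0.         -1.29984012  2.67300114]
   perp [ 0.29359151  0.22423072 -0.04672548  0.         -1.29984012 -2.03938784]
(0.5555, 0.001, 0.3) 3.141592653589793 [ 0.29359151  0.22423072 -0.04672548  0.         -1.29984012 -0.46859151]
   perp [ 0.29359151  0.22423072 -0.04672548  0.         -1.29984012  1.10220481]
(0.47, 0.32, 0.3) 0 [ 0.88263991  0.24756191 -0.01582306  0.         -1.30741136  1.89895275]
   perp [ 0.88263991  0.24756191 -0.01582306  0.         -1.30741136 -2.81343623]
(0.47, 0.32, 0.3) 3.141592653589793 [ 0.88263991  0.24756191 -0.01582306  0.         -1.30741136 -1.24263991]
   perp [ 0.88263991  0.24756191 -0.01582306  0.         -1.30741136  0.32815642]
(0.54, -0.35, 0.2) 0 [-0.32411939  0.43701578  0.01193491  0.         -1.14571546 -2.78747326]
   perp [-0.32411939  0.43701578  0.01193491  0.         -1.14571546 -1.21667694]
(0.54, -0.35, 0.2) 3.141592653589793 [-0.32411939  0.43701578  0.01193491  0.         -1.14571546  0.35411939]
   perp [-0.32411939  0.43701578  0.01193491  0.         -1.14571546  1.92491572]
(0.577, 0.0, 0.2) 0 [ 0.28061822  0.32710774 -0.15906594  0.         -1.08462265  2.76097443]
   perp [ 0.28061822  0.32710774 -0.15906594  0.         -1.08462265 -1.95141455]
(0.577, 0.0, 0.2) 3.141592653589793 [ 0.28061822  0.32710774 -0.15906594  0.         -1.08462265 -0.38061822]
   perp [ 0.28061822  0.32710774 -0.15906594  0.         -1.08462265  1.19017811]
```

View pics/c3.png

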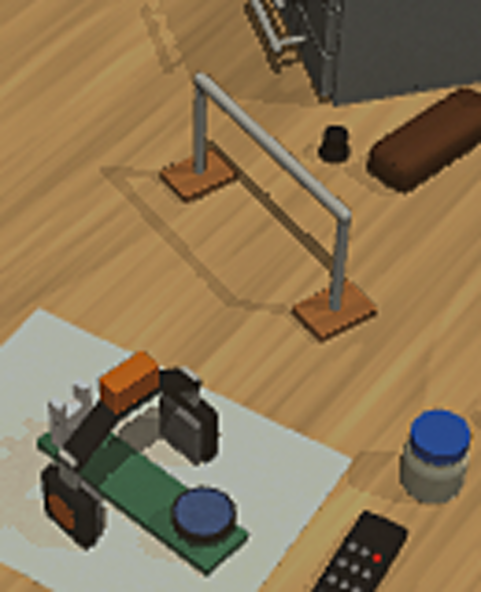

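```bash
cat >>h.py <<'E'
def R(q):
    "tool down, closing line at yaw q"
    Y=np.array([np.cos(q),np.sin(q),0]);Z=np.array([0,0,-1.]); return np.c_[np.cross(Y,Z),Y,Z]
E
python3 - <<'E'
from station import *; from h import *
import pickle
q=np.pi-.175
goto([.5542,.0015,.26],R(q)); command_gripper(.07,20)
move_l([.5542,.0015,.138],max_speed=.12)
command_gripper(.0,25); print(read_finger_gap(),read_finger_force(),read_ft_force())
move_l([.5542,.0015,.32],max_speed=.12); print(read_ft_force(),read_finger_gap())
goto([.468,.330,.33],R(np.pi-.33)); print(read_position(),read_t())
d={n:capture(n) for n in("scene","top")}; pickle.dump(d,open("d1.pkl","wb"))
a=cv2.resize(d["scene"]["color"][20:220,250:440],None,fx=2.8,fy=2.8); b=cv2.resize(d["top"]["color"][160:320,150:290],None,fx=1.5,fy=1.5)
o=np.zeros((560,750,3),np.uint8);o[:560,:532]=a;o[:240,532:742]=b;cv2.imwrite("pics/p1.png",o[:,:,::-1])
E
```

```text
0.023635302389615833 24.996997131966054 [-0.0150797  -0.82578592  0.41944624]
[-0.00955479  0.32693013 -2.1836148 ] 0.023702513106644472
[0.46832703 0.3292548  0.32992307] 8.225
```

View pics/p1.png

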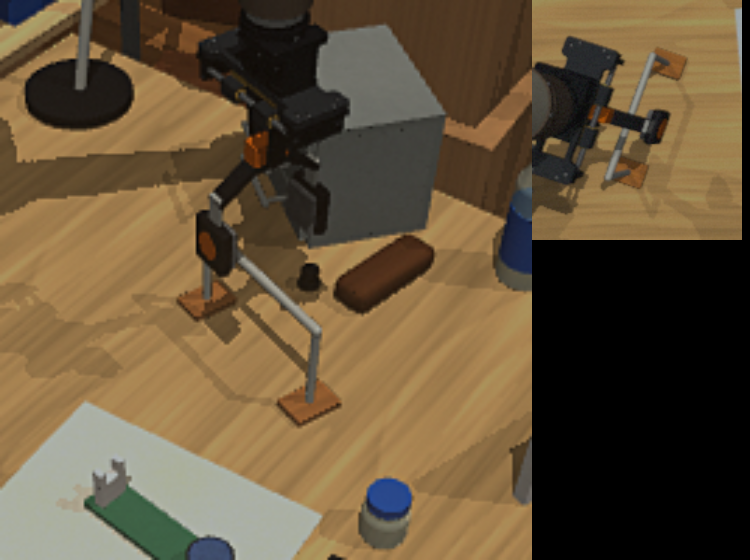

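The headphones are held level over the rail, square to the bar, with the cups clear of it. I'm lowering them now.

```bash
python3 - <<'E'
from station import *; from h import *
import pickle
p=[.468,.330]
move_l(p+[.175],max_speed=.1); print(read_ft_force())
for z in(.168,.164,.162,.1605,.159):
    move_l(p+[z],max_speed=.03); f=read_ft_force(); print(z,f)
    if f[2]>-.5: break
command_gripper(.05); wait(.6)
move_l(p+[.30],max_speed=.12); print(read_t())
goto([.50,.05,.30],R(np.pi/2+.047))
d={n:capture(n) for n in("scene","top")}; pickle.dump(d,open("d2.pkl","wb"))
a=cv2.resize(d["scene"]["color"][70:220,270:440],None,fx=3,fy=3); b=cv2.resize(d["top"]["color"][170:310,150:280],None,fx=2.2,fy=2.2)
o=np.zeros((450,800,3),np.uint8);o[:450,:510]=a;o[:308,510:796]=b;cv2.imwrite("pics/p2.png",o[:,:,::-1])
E
```

```text
[ 0.66718554 -0.52173271 -1.19880162]
0.168 [ 0.55607772  0.19097353 -1.77964278]
0.164 [ 0.27420318  0.29685038 -2.62263272]
0.162 [ 0.43822124 -0.47622484 -2.41309027]
0.1605 [-0.54196001  0.20182232 -1.9737643 ]
0.159 [-1.42616083 -1.03622769  3.17108928]
14.125
```

View pics/p2.png

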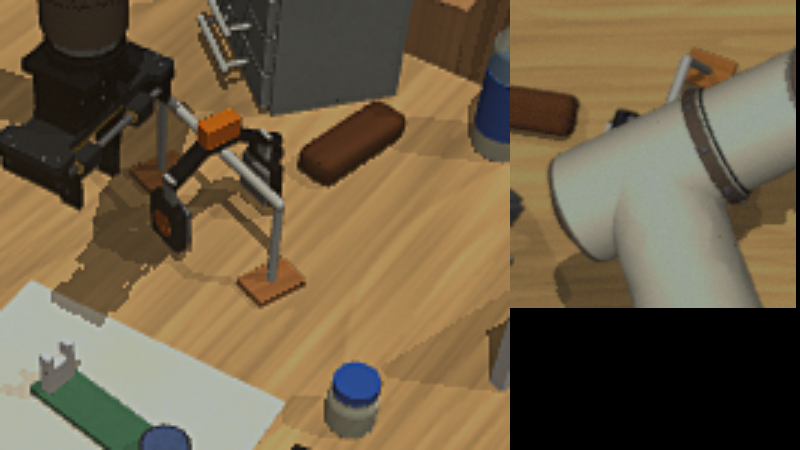

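The headphones hang upright, mid-bar and let go. Next is the pendulum.

```bash
python3 - <<'E'
from station import *; from h import *
import pickle
P=[.5440,-.3470]
goto(P+[.20],R(np.pi/2+.047)); command_gripper(.05,20)
move_l(P+[.03],max_speed=.15); move_l(P+[.0105],max_speed=.04); print(read_ft_force(),read_position())
command_gripper(0,45); print(read_finger_gap(),read_finger_force()); w0=read_wrist_torque()
move_l(P+[.10],max_speed=.08); wait(.4); print(read_ft_force(),read_wrist_torque()-w0,read_finger_gap())
move_l(P+[.24],max_speed=.12)
goto([.5767,-.0021,.24],R(np.pi/2-.093)); print(read_t(),read_qpos())
move_l([.5767,-.0021,.1405],max_speed=.06); wait(.5)
d={n:capture(n) for n in("scene","top")}; pickle.dump(d,open("d3.pkl","wb"))
print(read_position(),read_finger_gap(),read_t())
a=cv2.resize(d["scene"]["color"][70:270,240:440],None,fx=2.5,fy=2.5); b=cv2.resize(d["top"]["color"][150:290,280:390],None,fx=2.6,fy=2.6)
o=np.zeros((500,800,3),np.uint8);o[:500,:500]=a;o[:364,500:786]=b;cv2.imwrite("pics/p3.png",o[:,:,::-1])
E
```

```text
[0.23170886 0.37806868 0.38534282] [ 0.54402732 -0.34704017  0.01030133]
0.013502086335557757 45.00016272068024
[-0.07323811 -0.31637279 -2.27212451] [0.05692479 0.00861164 0.0021395 ] 0.013161477232029766
23.9833 [ 2.75921508e-01  2.96424177e-01 -9.91135084e-02  2.62849668e-04
 -1.17554038e+00 -1.94057331e+00]
[ 0.57671019 -0.00207597  0.14051553] 0.013370436072864722 26.3917
```

View pics/p3.png

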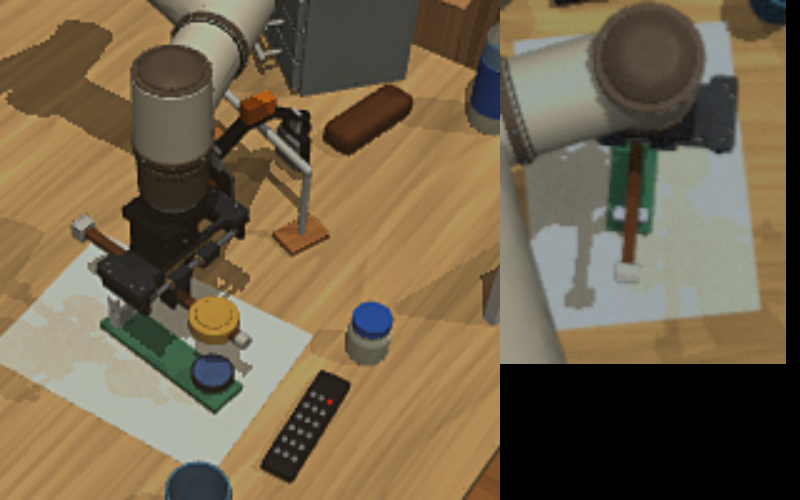

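The scene view shows the bob above the rest at p3 pixel (213,320). The rod lies along the stand and the steel block is at (83,228), or (628,272) in the top view. I'll check the numbers before handing in.

```bash
python3 - <<'E'
import pickle; from h import *
d=pickle.load(open("d3.pkl","rb")); t,s=d["top"],d["scene"]
p,a,bx=blob(s,(15,100,90),(32,255,255),(310,180,345,212)); print("bob",p,a,onz(s,*p,.152),"want",.6422,-.0082)
print("block tri",tri(t,(329.2,254.6),s,(273.2,161.2)),"want",.5767-.165*np.cos(.093),-.0021+.165*np.sin(.093),"z~.15")
p,a,bx=blob(s,(95,60,50),(125,255,255),(312,205,340,232)); print("rest",onz(s,*p,.042))
E
```

```text
bob [325.02045728 197.13658243] 277.0 [ 0.6428 -0.0111  0.152 ] want 0.6422 -0.0082
block tri (array([0.4125, 0.0125, 0.1452]), 0.0021) want 0.41241302836248883 0.013222889746245463 z~.15
rest [ 0.6406 -0.008   0.042 ]
```

Everything is within a few millimetres, so I'm handing in.

```bash
python3 -c "
from station import *
print(abs(read_qd()).max(),read_finger_force(),read_t()); print(job_done())"
```

```text
0.0017104671873554016 44.999263286590576 26.3917
the job is handed in; nothing more can be done
None
```

I handed the job in at 26.4 s: the headphones hang freely on the rail bar, and the pendulum is held level and still above the stand, about 6 cm over the fork tips, with its bob within about 3 mm of straight above the rest; no verdict was returned.

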